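# Put the tool that was left out into the open drawer and shut it

### The arm

A 7-joint arm with a two-finger parallel gripper is mounted at the origin on a cart in front of the work surface, level with it; the furniture and walls round the work are solid. World frame = base frame: x ahead of the robot, y to its left, z up, the work surface at z = 0. Lengths are in m, angles in degrees, forces in N, time in s.
With the tool pointing down it reaches from about 0.425 to 0.875 m from the base axis. Payload 4.7 kg.
Tool frame: the origin (TCP) lies between the finger pads; the fingertips stand env.tip_reach ahead of it and the grasp point (between the pads) lies 2 mm behind it (env.tip_reach is the distance from the TCP to the fingertips, in m); z points along the fingers, y is the line along which they close (so a half turn about z gives the same grasp; the last joint's range is limited). The gripper opens to 87 mm and grips with 3 to 60 N. Pads are 19 mm wide; open, the fingers measure 117 mm over their backs; the gripper's body (75 mm by 190 mm) begins 51 mm behind the grasp point.
Start: joints at [-67.145, 18.392, -4.016, 83.108, 1.295, 78.541, -3.26], TCP at [0.244, 0.602, 0.24] pointing down, gripper open.
Joint ranges: [-163.93, 163.93], [-17.29, 119.83], [-79.2, 71.16], [3.27, 140.29], [-89.18, 269.18], [5.43, 117.66], [-154.24, 154.24]. Speed limits (degrees/s): [147.25, 147.25, 180, 180, 180, 180, 180].

### API

Orientations are given as [roll, pitch, yaw] about the fixed x, y, z axes, in that order (R = Rz(yaw) Ry(pitch) Rx(roll)).
In Python, from cell import env, workorder, read_camera gives the robot as it stands (env), with the cameras as plain functions and the job (workorder).
- The arm moves only by the tool steer_hand, called after "Call:" as a command line: name --argument value ..., lists and objects as JSON in quotes. Schema: {"type":"object","properties":{"ticks":{"type":"array","items":{"type":"number"},"minItems":5,"maxItems":40},"grip_n":{"type":"number"},"only":{"type":"string"},"quiet":{"type":"boolean"},"lines":{"type":"string"}},"required":["ticks"],"additionalProperties":false}. ticks is one flat list of numbers that holds 1 to 8 rows one after another, with no inner brackets; each row has 5 numbers: dx, dy, dz in a scale on which 1.0 is 0.8 m, then a turn about the tool's z in a scale on which 1.0 is 90 degrees, then the finger opening in m; each row is the pose to reach, as a shift and turn from the pose commanded when the call began, along the tool's axes at that moment; what a row does not reach only later rows make up. A row lasts 1/12 s, in which the tool goes at most 0.0417 m and 7.16 degrees, less where a joint would pass 70% of its speed; a pose out of reach is approached as far as the arm can. The fingers move at their own pace and stop on an object; grip_n is the grip in N (left out, the last holds). Time passes only in rows, so rows that do not move let the fingers close. The tool returns the time, the measured TCP pose, the force, the opening and the grip force at its end. only (a regular expression) keeps the lines of the reply that match it, lines (a string "A,B") keeps lines A to B, and quiet returns only ok. Input that does not fit is refused with a message, and nothing moves.
- env.get_obs(): the state, without advancing time (a new reading comes with each control period).
- read_camera(name): name is "scene" or "top" or "wrist"; returns a dict with "color" (400x640x3 uint8, blue, green, red), "fx", "fy", "cx", "cy" (pixels), "dist" ([k1, k2, p1, p2, k3] as OpenCV has them; the pictures are not rectified), "world_from_camera" (4x4, takes a point from camera to world coordinates). Camera axes: x right, y down, z forward; pixel columns grow to the right and rows downward; lengths in m; the calibration is good to about 2 mm. A picture is of the moment at which its call begins. There is no depth.
- workorder.sign_off(): hands the job in; it is judged then, once.
The state is a dict: "time_s": time; "qpos": joint angles; "joint_velocities": joint speeds; "effort": joint torques, N m; "tool_pos": TCP position; "tool_rot": TCP orientation; "force": force on the tool from outside, world axes, zero at the start; "wrist_torque": the same for the moment, N m; "grip_width": finger opening in m; "grasp_force": force on a finger pad.
Only numpy, scipy, OpenCV 4.12 (cv2) and the standard library are available. Lean on these libraries where they do the work, as an engineer would, in place of code of your own. Each camera call takes 0.05 s, during which the arm holds its last target. There are 200 camera calls.

### The job

One of the two bench tools, the side cutters or the glue brush, is already in the open drawer of the low steel tool box; the other was left out on the rubber mat. Put the one that was left out into the drawer with the other, then push the drawer fully home. Leave the rest of the bench as it is.

Things in the scene. Friction and masses are not known exactly. Their poses are not given: they have to be found in the camera images.
- tool_box: Low grey sheet-steel box fixed on the bench, 120 (x) x 212 (y) x 50 mm high, with one wide drawer that slides out of its front, the -x face, towards the robot. Origin: centre of its underside on the bench; its position and yaw (up to 0.1 rad) differ from run to run. A roll of tape lies on its top.
- drawer (a joint): How far the drawer is out, in m: 0 = fully home, 0.104 = stop. It starts 0.09 to 0.102 out, and that much of it is uncovered in front of the box. It slides along the box's own x axis with about 1.5 N of friction and stays where it is left; there is no spring or catch.
- drawer_floor (a point): Centre of the drawer's inner floor, 5 mm above the bench; axes as the box's (x rear, y left); moves with the drawer. Inside 113 (x) x 196 mm (y). Sides and rear stand 35 mm above the inner floor; front panel 208 mm wide, 4 mm thick, 42 mm above it, outer face 60.5 mm before this point. The box's roof is 43 mm above the floor; what of the drawer is not out stays under it.
- drawer_pull (a point): Middle of the outer edge of the drawer's pull, a dark steel lip 80 mm long (y), that stands 14 mm out from the front panel, 18 to 30 mm above the bench. The point is 24 mm above the bench; axes as the box's. Pushing here towards +x shuts the drawer.
- side_cutters: Side cutters, blue grips, steel jaws, 146 x 42 x 12 mm, 85 g, lying flat. Origin: middle of the underside; x along the length towards the jaws, z up. The grips (x = -73 to -24 mm) are together 42 mm wide; from there the head narrows to 26 mm at x = +25 mm. Lies in the drawer or on the mat, its length within 0.25 rad of world y.
- glue_brush: Flat glue brush, 163 x 18 x 16 mm, 22 g, lying flat. Origin: middle of the underside; x along the length towards the handle's end, z up. Bristles and ferrule (x = -81 to -22 mm): flat, 18 mm wide, 16 mm high; the wooden handle beyond is round, 13 mm thick. Lies in the drawer or on the mat, where the cutters do not; its length within 0.25 rad of world y.
- tool_mat: Black rubber mat, 110 (x) x 315 (y) x 5 mm, fixed on the bench in front of the tool box; the tool left out lies on it. Origin: centre of its underside, so its upper side is 5 mm above the bench. (Left of the bench, beyond y = +0.3 m, stands a fixed oven up to about 0.35 m high: swing in over it.)
- tape_roll: Roll of tape, 84 mm across, 22 mm high, loose on top of the tool box. Origin: centre of its underside. Not to be disturbed.
- solder_reel: Reel of solder, 60 mm across, 36 mm high, loose on the bench at its right edge. Origin: centre of its underside. Not to be disturbed.
- heat_sink: Black finned heat sink, 30 x 42 x 24 mm, loose at the right edge of the bench. Origin: centre of its underside. Not to be disturbed.
- glue_bottle: White glue bottle with a pointed nozzle, 44 mm across, 148 mm high, standing loose on the left of the bench. Origin: centre of its underside. Not to be disturbed.
- flux_bottle: Brown dropper bottle, 33 mm across, 102 mm high, standing loose on the left of the bench. Origin: centre of its underside. Not to be disturbed.

How it is judged:
By the outcome, as a careful person would: the job done as asked, in the order asked, and still so for the second after the job is handed in, with the robot touching nothing.
It also fails if it takes over 51 s, if anything falls off the work surface, if the arm or the gripper's body presses on something with over 40 N, if the wrist force passes 120 N, or if a joint passes its speed limit or range.

## Working session

There is one attempt and no reset: what is moved stays moved. The work goes in short steps, Python scripts to look and compute and a tool call to move; the robot and the scene stay as the last step left them, time stands still between calls to the robot, and variables do not carry over. Pictures are saved under pics/ and viewed, at most 10 in all, crops included, and the job is handed in when it is done.

```bash
ls; mkdir -p pics; python3 - <<'E'
from cell import env, workorder, read_camera
import cv2,numpy as np
o=env.get_obs();print(o['tool_pos'],o['tool_rot'],o['grip_width'],env.tip_reach)
for n in("top","scene"):
    c=read_camera(n);cv2.imwrite(f"pics/{n}0.png",c["color"]);print(c["fx"],c["cx"],c["cy"],c["dist"],np.round(c["world_from_camera"],3))
E
```

```text
cell.py
pics
[0.24386388 0.6019279  0.2384537 ] [-1.79887136e+02  8.41601506e-03  1.57952379e+02] 0.08710177159887733 0.017
403.5459573498211 320.2276231959887 200.8923416715648 [0.0207555 0.        0.        0.        0.       ] [[ 0.019 -0.997  0.069  0.479]
 [-0.999 -0.017  0.029  0.007]
 [-0.028 -0.069 -0.997  0.911]
 [ 0.     0.     0.     1.   ]]
439.43732525813914 316.8721400899105 199.9686404150631 [-0.06876183  0.          0.          0.          0.        ] [[ 0.782 -0.472  0.408  0.168]
 [-0.624 -0.603  0.497 -0.426]
 [ 0.012 -0.643 -0.766  0.751]
 [ 0.     0.     0.     1.   ]]
```

View pics/top0.png

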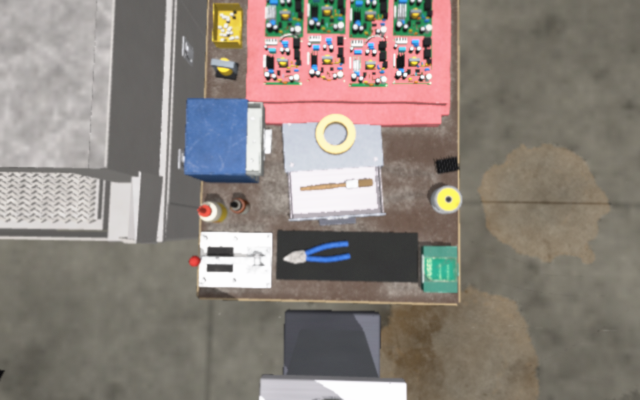

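View pics/scene0.png

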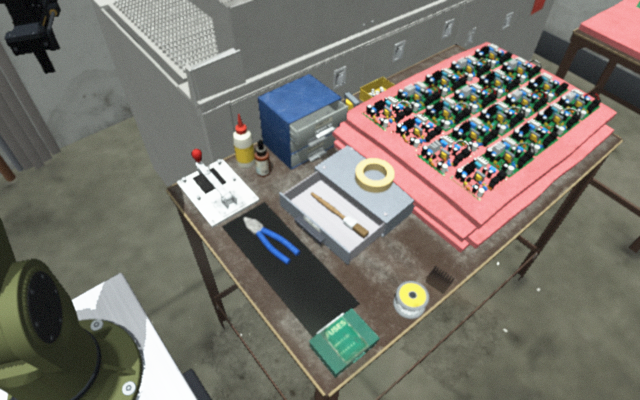

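```bash
cat > h.py <<'E'
from cell import env, workorder, read_camera
import cv2,numpy as np
def ray(c,px):
    K=np.array([[c["fx"],0,c["cx"]],[0,c["fy"],c["cy"]],[0,0,1]])
    u=cv2.undistortPoints(np.array(px,float).reshape(-1,1,2),K,np.array(c["dist"]))[:,0]
    T=np.array(c["world_from_camera"]);return T[:3,3],np.c_[u,np.ones(len(u))]@T[:3,:3].T
def plane(c,px,z):
    o,d=ray(c,px);return o+d*((z-o[2])/d[:,2])[:,None]
E
python3 - <<'E'
from h import *
c=read_camera("top");im=c["color"]
cr=im[110:290,265:435];cv2.imwrite("pics/crop.png",cv2.resize(cr,None,fx=3.3,fy=3.3,interpolation=cv2.INTER_CUBIC))
hsv=cv2.cvtColor(im,cv2.COLOR_BGR2HSV)
# mat interior: bright pixels
m=np.zeros(im.shape[:2],np.uint8);m[238:270,279:360]=(im[238:270,279:360].max(2)>75)
n,l,s,ce=cv2.connectedComponentsWithStats(m);i=1+s[1:,4].argmax();print("cutters",s[i])
p=np.argwhere(l==i)[:,::-1];P=plane(c,p,.011)[:,:2]
r=cv2.minAreaRect(P.astype(np.float32));print(r,cv2.boxPoints(r))
b=cv2.inRange(hsv,(100,120,80),(125,255,255));b[:236]=0
print("blue",plane(c,np.argwhere(b)[:,::-1],.011).mean(0),"all",P.mean(0))
# brush
m=np.zeros_like(m);R=hsv[172:210,293:380];m[172:210,293:380]=((R[...,1]>70)&(R[...,0]<30))
n,l,s,ce=cv2.connectedComponentsWithStats(m);i=1+s[1:,4].argmax();print("brush",s[1:])
P=plane(c,np.argwhere(l==i)[:,::-1],.015)[:,:2];r=cv2.minAreaRect(P.astype(np.float32));print(cv2.boxPoints(r))
E
```

```text
cutters [282 240  69  25 940]
((0.423801064491272, 0.04150305688381195), (0.04636508598923683, 0.15165027976036072), 7.485927581787109) [[ 0.39093742  0.11366165]
 [ 0.4106948  -0.0366961 ]
 [ 0.4566647  -0.03065553]
 [ 0.43690732  0.11970222]]
blue [0.42707037 0.01571349 0.011     ] all [0.42343295 0.03615343]
brush [[359 179  13   7  77]
 [301 184  44   6 136]]
[[ 0.562818    0.07662494]
 [ 0.57502466 -0.01920051]
 [ 0.58313197 -0.01816777]
 [ 0.5709253   0.07765768]]
```

View pics/crop.png

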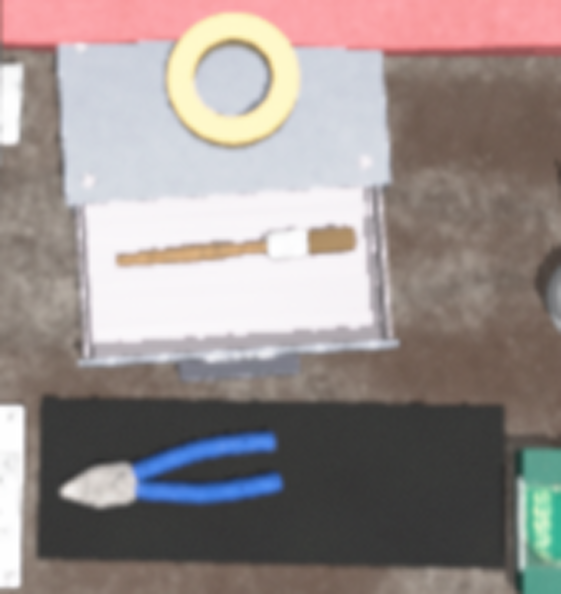

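```bash
python3 - <<'E'
from h import *
np.set_printoptions(precision=4,suppress=True)
c=read_camera("top")
f=lambda L,z:plane(c,[(265+(x-1)/3.3,110+(y-1)/3.3) for x,y in L],z)[:,:2]
rf=f([(66,205),(390,185)],.05);fr=f([(80,362),(398,344)],.047);br=f([(117,262),(355,240),(353,252),(310,256)],.015)
pu=f([(180,377),(297,373)],.03);fl=f([(92,338),(378,330)],.012)
print("roof front",rf,"panel outer",fr,"pull",pu,"brush",br)
for a in(rf,fr,pu):
    d=a[1]-a[0];print(np.degrees(np.arctan2(d[0],-d[1])),np.linalg.norm(d),a.mean(0))
a=fr.mean(0);d=(fr[1]-fr[0]);d/=np.linalg.norm(d);n=np.array([-d[1],d[0]])
print(n,"roof",(rf-a)@n,"brush n",(br-a)@n,(br-a)@d)
cc=plane(c,[(265+x/3.3,110+y/3.3) for x,y in[(60,490),(135,463),(135,500),(275,441),(282,484)]],.011)[:,:2];print(cc)
E
```

```text
roof front [[ 0.5997  0.1104]
 [ 0.6158 -0.1002]] panel outer [[ 0.4975  0.0991]
 [ 0.5128 -0.1066]] pull [[ 0.4891  0.0344]
 [ 0.4932 -0.0427]] brush [[ 0.5663  0.079 ]
 [ 0.5837 -0.0814]
 [ 0.5755 -0.0802]
 [ 0.5724 -0.0513]]
4.379340298089731 0.21119062310931053 [0.6078 0.0051]
4.259425137388853 0.2062013813890774 [ 0.5052 -0.0037]
3.0029645888648377 0.0772084978663223 [ 0.4912 -0.0041]
[0.9972 0.0743] roof [0.1028 0.1032] brush n [0.0671 0.0725 0.0645 0.0635] [-0.078   0.0833  0.0814  0.0524]
[[ 0.4114  0.1136]
 [ 0.4304  0.0635]
 [ 0.4058  0.063 ]
 [ 0.447  -0.0303]
 [ 0.4185 -0.0353]]
```

The side cutters are on the mat (top picture, px 283–350, 240–264, jaws to the left). The brush is in the drawer (px 300–372, 182–188). The tool box is yawed about 4.3° and the drawer is about 0.1 m out. I'll lift clear of the oven first, then swing in.

Careful with the scale: shifts go in shares of 0.8 m and turns go in shares of 90 degrees. That gives: -0.2 m is -0.25, -0.16 m is -0.2, 21 degrees is 0.2333.

Call:
steer_hand --ticks '[0, 0, -0.05, 0, 0.087, 0, 0, -0.1, 0, 0.087, 0, 0, -0.15, 0, 0.087, 0, 0, -0.2, 0, 0.087, 0, 0, -0.25, 0, 0.087, -0.0325, -0.0388, -0.25, 0.0778, 0.087, -0.065, -0.0775, -0.25, 0.1556, 0.087, -0.0975, -0.1163, -0.25, 0.2333, 0.087]' --grip_n 20

```text
time_s: 0.87
tool_pos: [0.2818, 0.4865, 0.4398]
tool_rot: [179.9, -0.0, 136.7]
force: [1.1, -0.5, 0.6]
grip_width: 0.0874
grasp_force: 0.0
```

Call:
steer_hand --ticks '[-0.0325, -0.0388, 0, 0, 0.087, -0.065, -0.0775, 0, 0, 0.087, -0.0975, -0.1163, 0, 0, 0.087, -0.13, -0.155, 0, 0, 0.087, -0.1625, -0.1938, 0, 0, 0.087, -0.1875, -0.225, 0, 0, 0.087, -0.1875, -0.225, 0, 0, 0.087, -0.1875, -0.225, 0, 0, 0.087]'

```text
time_s: 1.53
tool_pos: [0.2688, 0.252, 0.4388]
tool_rot: [-179.9, -0.0, 136.8]
force: [0.0, -0.1, -0.2]
grip_width: 0.087
grasp_force: 0.0
```

```bash
python3 - <<'E'
from cell import env, workorder, read_camera
o=env.get_obs();print(o["qpos"],o["tool_rot"])
E
```

```text
[-52.35284361 -17.22090704   3.66067167  96.58725673   1.08339597
 100.67017243  -1.90477269] [-1.79927934e+02 -1.57961629e-02  1.36751799e+02]
```

Scaled: -0.238 m is -0.2975, -0.04 m is -0.05, 38.4 degrees is 0.4267.

Call:
steer_hand --ticks '[-0.05, -0.0075, 0, 0.0667, 0.087, -0.1, -0.015, 0, 0.1333, 0.087, -0.15, -0.0225, 0, 0.2, 0.087, -0.2, -0.03, 0, 0.2667, 0.087, -0.25, -0.0375, 0.025, 0.3333, 0.087, -0.2975, -0.045, 0.05, 0.4, 0.087, -0.2975, -0.045, 0.1, 0.4267, 0.087, -0.2975, -0.045, 0.15, 0.4267, 0.087]'

```text
time_s: 2.2
tool_pos: [0.42, 0.0627, 0.3221]
tool_rot: [179.7, -0.0, 98.2]
force: [0.2, 0.9, 0.1]
grip_width: 0.0868
grasp_force: 0.0
```

```bash
python3 - <<'E'
from h import *
o=env.get_obs();print(o["qpos"],o["tool_rot"],o["tool_pos"])
c=read_camera("wrist");cv2.imwrite("pics/w1.png",c["color"]);print(np.round(c["world_from_camera"],3))
E
```

```text
[-28.20944895 -12.13364244  13.63719178 105.44687012   2.83903881
  86.03427641  -6.83881693] [ 1.79678543e+02 -4.59145758e-02  9.82076340e+01] [0.41995605 0.0627024  0.32205524]
[[ 0.99   0.136  0.044  0.408]
 [ 0.143 -0.952 -0.272  0.137]
 [ 0.005  0.276 -0.961  0.466]
 [ 0.     0.     0.     1.   ]]
```

View pics/w1.png

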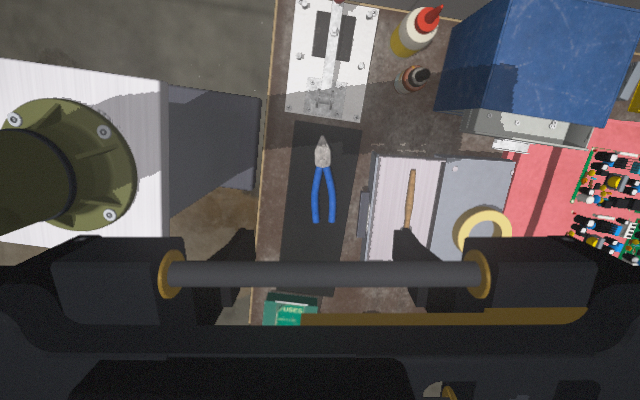

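The wrist view shows the cutters with the jaw tip at (321,137) and the grip ends at (317,222) and (333,222). The brush runs from (412,170) to about (407,230), and the drawer panel's top edge is near (372,155)–(362,262).

```bash
python3 - <<'E'
from h import *
np.set_printoptions(precision=4,suppress=True)
c=read_camera("wrist");im=c["color"]
m=np.zeros(im.shape[:2],np.uint8);m[128:228,304:345]=im[128:228,304:345].max(2)>75
n,l,s,ce=cv2.connectedComponentsWithStats(m);i=1+s[1:,4].argmax();print(s[i])
P=plane(c,np.argwhere(l==i)[:,::-1],.013)[:,:2];r=cv2.minAreaRect(P.astype(np.float32));print(r[0],r[1]);print(cv2.boxPoints(r))
for y in np.arange(.03,.12,.01):
    q=P[abs(P[:,1]-y)<.0025];print(round(y,3),q[:,0].min(),q[:,0].max())
cv2.imwrite("pics/w1c.png",cv2.resize(im[140:275,340:475],None,fx=4.4,fy=4.4,interpolation=cv2.INTER_CUBIC))
E
```

```text
[ 319  136   26   90 1339]
(0.4237484335899353, 0.03955904394388199) (0.04137318581342697, 0.14640912413597107)
[[ 0.3929  0.1091]
 [ 0.4137 -0.0358]
 [ 0.4546 -0.03  ]
 [ 0.4338  0.115 ]]
0.03 0.40570404956636874 0.4437555965662963
0.04 0.4058729457967423 0.44051017022501543
0.05 0.40627516771642097 0.4354564796681047
0.06 0.4077718921628692 0.4323025170359096
0.07 0.4045774279650297 0.4304904096292596
0.08 0.403200522833128 0.42895716730973044
0.09 0.40206523927312027 0.4274419830324922
0.1 0.40531150422267026 0.4226324796549951
0.11 0.40829006431910686 0.41484131502008115
```

View pics/w1c.png

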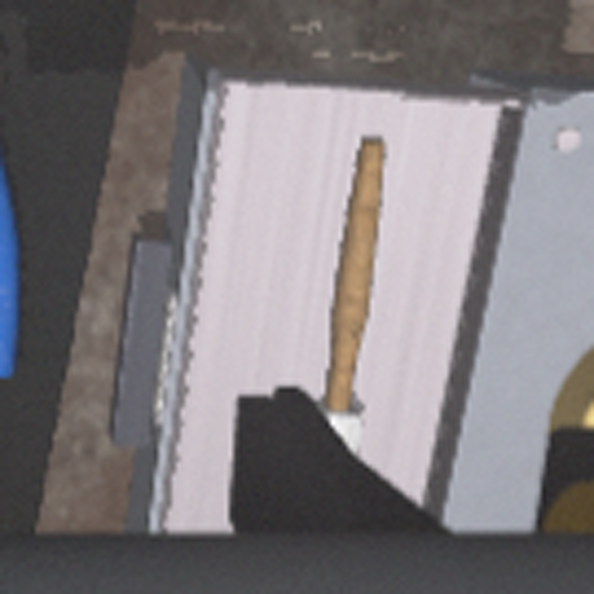

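The crop shows the brush handle's end at (362–384,140) and the ferrule joint at (329–352,405). The panel's top edge runs from (205,80) to (155,530), and the pull is at x 113–135, y 240–440.

```bash
python3 - <<'E'
from h import *
np.set_printoptions(precision=4,suppress=True)
c=read_camera("wrist")
f=lambda L,z:plane(c,[(340+x/4.4,140+y/4.4) for x,y in L],z)[:,:2]
a=f([(205,80),(152,530)],.047);b=f([(220,82),(163,530)],.047);h=f([(362,140),(384,140),(329,400),(352,405)],.0115)
side=f([(222,80),(515,105)],.04);roof=f([(525,105),(445,530)],.05);pull=f([(137,238),(113,440)],.03)
print(a,b,h,side,roof,pull)
n=np.array([.9972,.0743]);d=np.array([-.0743,.9972])
for q in(a,b,h,side,roof,pull):print("n",q@n,"d",q@d)
E
```

```text
[[ 0.4959  0.0957]
 [ 0.5117 -0.0698]] [[ 0.501   0.0958]
 [ 0.5157 -0.0692]] [[ 0.5651  0.0793]
 [ 0.573   0.0805]
 [ 0.5776 -0.0221]
 [ 0.5869 -0.0227]] [[0.5032 0.0958]
 [0.6029 0.1027]] [[ 0.6014  0.1041]
 [ 0.6166 -0.0516]] [[ 0.4877  0.0348]
 [ 0.4942 -0.0438]]
n [0.5017 0.5051] d [ 0.0586 -0.1076]
n [0.5067 0.5091] d [ 0.0583 -0.1073]
n [0.5694 0.5774 0.5743 0.5835] d [ 0.0371  0.0377 -0.0649 -0.0663]
n [0.5089 0.6089] d [0.0582 0.0576]
n [0.6074 0.611 ] d [ 0.0591 -0.0973]
n [0.4889 0.4896] d [-0.0015 -0.0804]
```

Scaled: 0.26 m is 0.325, 0.24 m is 0.3.

Call:
steer_hand --ticks '[0, 0, 0.05, 0, 0.07, 0.0025, 0, 0.1, 0, 0.07, 0.0025, -0.0013, 0.15, 0, 0.07, 0.0025, -0.0013, 0.2, 0, 0.06, 0.0025, -0.0013, 0.25, 0, 0.06, 0.0025, -0.0013, 0.3, 0, 0.06, 0.0025, -0.0013, 0.325, 0, 0.06, 0.0025, -0.0013, 0.325, 0, 0.06]'

```text
time_s: 3.02
tool_pos: [0.4167, 0.0678, 0.0612]
tool_rot: [-179.9, 0.0, 98.7]
force: [-1.5, -0.3, 0.4]
grip_width: 0.0603
grasp_force: 0.0
```

Scaled: 0.036 m is 0.045, 0.015 m is 0.0188.

Call:
steer_hand --ticks '[-0.0035, 0.0025, 0, 0, 0.06, -0.0035, 0.0025, 0.0188, 0, 0.06, -0.0035, 0.0025, 0.0375, 0, 0.06, -0.0035, 0.0025, 0.045, 0, 0.06, -0.0035, 0.0025, 0.045, 0, 0.06]'

```text
time_s: 3.43
tool_pos: [0.4207, 0.0646, 0.0275]
tool_rot: [179.8, -0.0, 98.6]
force: [-0.0, -0.7, 0.3]
grip_width: 0.0598
grasp_force: 0.0
```

Now grip, then lift.

Scaled: 0.002 m is 0.0025.

Call:
steer_hand --ticks '[0, 0, 0.0025, 0, 0.06, 0, 0, 0.0025, 0, 0.015, 0, 0, 0.0025, 0, 0.015, 0, 0, 0.0025, 0, 0.015, 0, 0, 0.0025, 0, 0.015, 0, 0, 0.0025, 0, 0.015, 0, 0, 0.0025, 0, 0.015, 0, 0, 0.0025, 0, 0.015]' --grip_n 25

```text
time_s: 4.1
tool_pos: [0.4187, 0.0637, 0.0237]
tool_rot: [180.0, -0.0, 98.5]
force: [-0.2, -0.7, 0.6]
grip_width: 0.0243
grasp_force: 24.5
```

Call:
steer_hand --ticks '[0, 0, -0.025, 0, 0.015, 0, 0, -0.05, 0, 0.015, 0, 0, -0.0875, 0, 0.015, 0, 0, -0.125, 0, 0.015, 0, 0, -0.125, 0, 0.015, 0, 0, -0.125, 0, 0.015]'

```text
time_s: 4.6
tool_pos: [0.4199, 0.0641, 0.1252]
tool_rot: [179.8, -0.1, 98.6]
force: [0.3, -1.0, -1.5]
grip_width: 0.0248
grasp_force: 24.5
```

```bash
python3 - <<'E'
from h import *
c=read_camera("wrist");cv2.imwrite("pics/w2.png",c["color"])
c=read_camera("scene");cv2.imwrite("pics/s2.png",cv2.resize(c["color"][120:320,150:450],None,fx=2.4,fy=2.4))
E
```

```text
(no output)
```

View pics/w2.png

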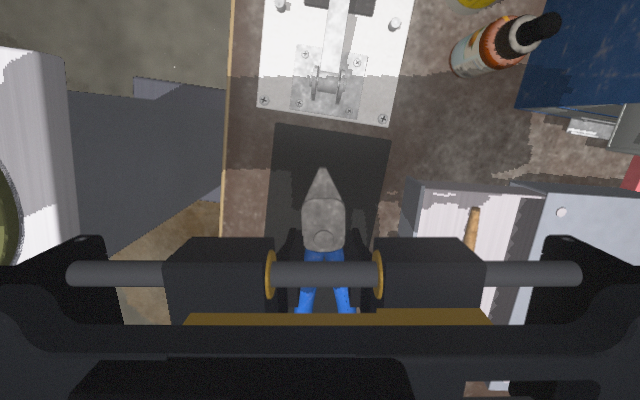

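The picture shows the cutters held at the head (302–345, 170–250), lying straight between the pads. I'll carry them over the drawer.

Scaled: 0.114 m is 0.1425, 0.09 m is 0.1125, 3.8 degrees is 0.0422.

Call:
steer_hand --ticks '[-0.0188, 0.0375, 0, 0, 0.015, -0.0375, 0.075, 0, 0.0222, 0.015, -0.0563, 0.1125, 0, 0.0422, 0.015, -0.07, 0.1425, 0, 0.0422, 0.015, -0.07, 0.1425, 0, 0.0422, 0.015, -0.07, 0.1425, 0, 0.0422, 0.015, -0.07, 0.1425, 0, 0.0422, 0.015]'

```text
time_s: 5.28
tool_pos: [0.5379, 0.0253, 0.1218]
tool_rot: [-179.8, 0.0, 94.8]
force: [-0.2, 0.5, -1.1]
grip_width: 0.0248
grasp_force: 24.5
```

```bash
python3 - <<'E'
from h import *
c=read_camera("wrist");cv2.imwrite("pics/w3.png",c["color"])
E
```

```text
(no output)
```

View pics/w3.png

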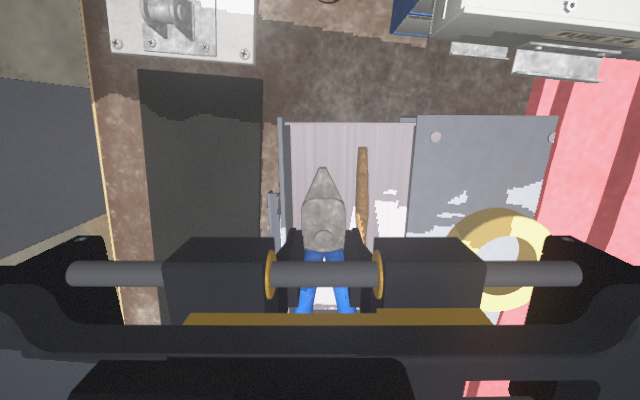

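The cutters hang over the drawer between the panel (x≈285) and the brush handle (355–368), parallel to both. Lowering in two stages.

Scaled: 0.06 m is 0.075, 0.002 m is 0.0025.

Call:
steer_hand --ticks '[0, 0.0025, 0.025, 0, 0.015, 0, 0.0025, 0.05, 0, 0.015, 0, 0.0025, 0.0625, 0, 0.015, 0, 0.0025, 0.075, 0, 0.015, 0, 0.0025, 0.075, 0, 0.015, 0, 0.0025, 0.075, 0, 0.015]'

```text
time_s: 5.83
tool_pos: [0.5412, 0.0256, 0.0636]
tool_rot: [-180.0, -0.0, 94.8]
force: [0.2, -0.6, -0.3]
grip_width: 0.0246
grasp_force: 24.5
```

Call:
steer_hand --ticks '[0, 0, 0.0075, 0, 0.015, 0, 0, 0.015, 0, 0.015, 0, 0, 0.0225, 0, 0.015, 0, 0, 0.03, 0, 0.015, 0, 0, 0.0363, 0, 0.015, 0, 0, 0.0363, 0, 0.015, 0, 0, 0.0363, 0, 0.015]'

```text
time_s: 6.42
tool_pos: [0.5413, 0.0253, 0.0342]
tool_rot: [-179.9, 0.0, 94.7]
force: [1.2, -0.4, -0.4]
grip_width: 0.0241
grasp_force: 24.5
```

Scaled: 0.007 m is 0.0088, 0.003 m is 0.0038.

Call:
steer_hand --ticks '[0, 0, 0.0038, 0, 0.015, 0, 0, 0.0088, 0, 0.015, 0, 0, 0.0088, 0, 0.015, 0, 0, 0.0088, 0, 0.015]'

```text
time_s: 6.75
tool_pos: [0.5415, 0.0254, 0.0274]
tool_rot: [-180.0, 0.0, 94.8]
force: [0.3, 0.1, -0.9]
grip_width: 0.0246
grasp_force: 24.5
```

Call:
steer_hand --ticks '[0, 0, 0, 0, 0.029, 0, 0, 0, 0, 0.029, 0, 0, 0, 0, 0.029, 0, 0, 0, 0, 0.029]'

```text
time_s: 7.08
tool_pos: [0.5419, 0.0255, 0.0279]
tool_rot: [180.0, -0.0, 94.8]
force: [0.1, -0.2, 0.7]
grip_width: 0.0286
grasp_force: 0.0
```

Scaled: -0.15 m is -0.1875, -0.09 m is -0.1125.

Call:
steer_hand --ticks '[0, 0, -0.0063, 0, 0.03, 0, 0, -0.025, 0, 0.03, 0, 0, -0.0625, 0, 0.03, 0, 0, -0.1125, 0, 0.03, 0, 0, -0.1625, 0, 0.03, 0, 0, -0.1875, 0, 0.03, 0, 0, -0.1875, 0, 0.03]'

```text
time_s: 7.67
tool_pos: [0.5452, 0.0256, 0.1841]
tool_rot: [179.4, -0.1, 94.7]
force: [1.2, 0.9, 0.5]
grip_width: 0.03
grasp_force: 0.0
```

Call:
steer_hand --ticks '[0, -0.05, 0, -0.0778, 0.0, 0, -0.1, 0, -0.1556, 0.0, 0, -0.1438, 0, -0.2333, 0.0, 0, -0.1438, 0, -0.3111, 0.0, 0, -0.1438, 0, -0.3889, 0.0, 0, -0.1438, 0, -0.4667, 0.0, 0, -0.1438, 0, -0.5444, 0.0, 0, -0.1438, 0, -0.6222, 0.0]'

```text
time_s: 8.33
tool_pos: [0.4265, 0.0158, 0.1772]
tool_rot: [-180.0, -0.0, 151.1]
force: [0.1, -0.1, -0.9]
grip_width: 0.0007
grasp_force: 0.0
```

```bash
python3 - <<'E'
from h import *
c=read_camera("top");cv2.imwrite("pics/t4.png",cv2.resize(c["color"][110:290,190:470],None,fx=2.8,fy=2.8,interpolation=cv2.INTER_CUBIC))
c=read_camera("scene");cv2.imwrite("pics/s4.png",cv2.resize(c["color"][120:320,200:450],None,fx=3,fy=3))
E
```

```text
(no output)
```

View pics/s4.png

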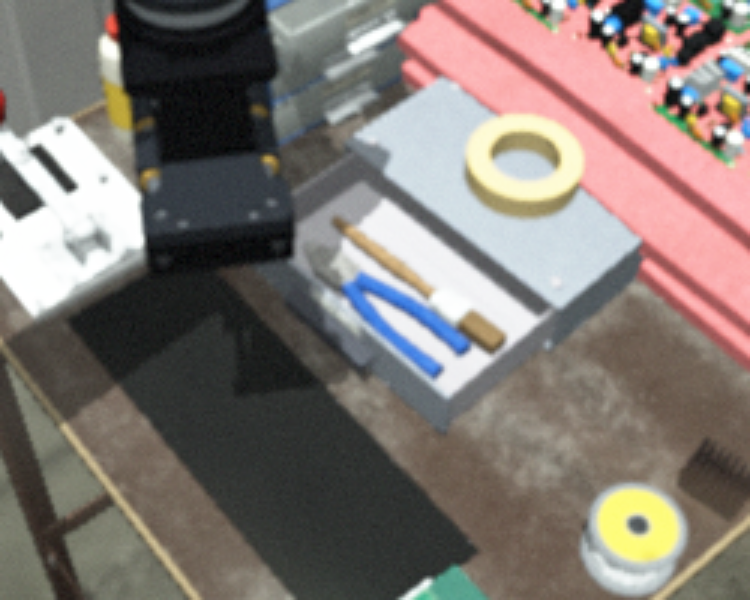

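Both tools lie flat in the drawer: cutters at (305–470, 245–375), brush behind them at (330–505, 215–350). Tape, reel and heat sink look untouched. Next I line up square in front of the pull with the fingers closed, then come down.

Scaled: 0.09 m is 0.1125, 0.03 m is 0.0375, -33.6 degrees is -0.3733.

Call:
steer_hand --ticks '[-0.0413, -0.0113, 0, -0.0778, 0, -0.0413, -0.0113, 0, -0.1556, 0, -0.0413, -0.0113, 0, -0.2333, 0, -0.0413, -0.0113, 0.0375, -0.3111, 0, -0.0413, -0.0113, 0.075, -0.3733, 0, -0.0413, -0.0113, 0.1125, -0.3733, 0, -0.0413, -0.0113, 0.1125, -0.3733, 0]'

```text
time_s: 9.02
tool_pos: [0.4468, -0.0084, 0.0826]
tool_rot: [-179.9, -0.6, -175.9]
force: [-1.6, 0.8, -0.1]
grip_width: 0.0005
grasp_force: 0.0
```

Call:
steer_hand --ticks '[0, 0, 0.025, 0, 0, 0, 0, 0.05, 0, 0, 0, 0, 0.07, 0, 0, 0, 0, 0.07, 0, 0, 0, 0, 0.07, 0, 0]'

```text
time_s: 9.43
tool_pos: [0.4515, -0.0081, 0.0322]
tool_rot: [-180.0, -0.0, -175.8]
force: [-0.2, -0.4, 0.4]
grip_width: 0.0007
grasp_force: 0.0
```

Scaled: -0.068 m is -0.085, -0.028 m is -0.035.

Call:
steer_hand --ticks '[-0.0125, 0, 0, 0, 0, -0.025, 0, 0, 0, 0, -0.035, 0, 0, 0, 0, -0.045, 0, 0, 0, 0, -0.055, 0, 0, 0, 0, -0.065, 0, 0, 0, 0, -0.075, 0, 0, 0, 0, -0.085, 0, 0, 0, 0]'

```text
time_s: 10.1
tool_pos: [0.5199, -0.0028, 0.0315]
tool_rot: [180.0, -0.0, -175.6]
force: [-2.6, 0.5, 1.3]
grip_width: 0.0004
grasp_force: 0.9
```

Call:
steer_hand --ticks '[-0.01, 0, 0, 0, 0, -0.02, 0, 0, 0, 0, -0.03, 0, 0, 0, 0, -0.04, 0, 0, 0, 0, -0.05, 0, 0, 0, 0, -0.0563, 0, 0, 0, 0, -0.0625, 0, 0, 0, 0, -0.0625, 0, 0, 0, 0]'

```text
time_s: 10.77
tool_pos: [0.5706, 0.0009, 0.0318]
tool_rot: [-180.0, 0.1, -175.6]
force: [0.3, 0.1, 0.2]
grip_width: 0.0004
grasp_force: 0.0
```

Scaled: -0.012 m is -0.015, -0.008 m is -0.01.

Call:
steer_hand --ticks '[-0.005, 0, 0, 0, 0, -0.01, 0, 0, 0, 0, -0.015, 0, 0, 0, 0, -0.015, 0, 0, 0, 0]'

```text
time_s: 11.1
tool_pos: [0.5796, 0.0014, 0.0313]
tool_rot: [180.0, -0.2, -175.7]
force: [-6.1, 0.2, 4.0]
grip_width: 0.0009
grasp_force: 2.8
```

Scaled: -0.006 m is -0.0075, -0.003 m is -0.0038.

Call:
steer_hand --ticks '[-0.0038, 0, 0, 0, 0, -0.0038, 0, 0, 0, 0, -0.0075, 0, 0, 0, 0, -0.0075, 0, 0, 0, 0]'

```text
time_s: 11.43
tool_pos: [0.5799, 0.0014, 0.0306]
tool_rot: [179.9, -1.0, -175.7]
force: [-19.1, -1.0, 14.1]
grip_width: 0.0006
grasp_force: 9.9
```

The drawer is against a hard stop where the home position was expected. Back off, rise, and check.

Scaled: -0.14 m is -0.175, -0.1 m is -0.125.

Call:
steer_hand --ticks '[0.0125, 0, 0, 0, 0, 0.05, 0, 0, 0, 0, 0.0875, 0, 0, 0, 0, 0.125, 0, -0.025, 0, 0, 0.125, 0, -0.075, 0, 0, 0.125, 0, -0.125, 0, 0, 0.125, 0, -0.175, 0, 0, 0.125, 0, -0.175, 0, 0]'

```text
time_s: 12.1
tool_pos: [0.4929, -0.0053, 0.1802]
tool_rot: [179.9, 0.9, -175.7]
force: [2.2, 0.0, 0.4]
grip_width: 0.0006
grasp_force: 0.0
```

Call:
steer_hand --ticks '[0, -0.05, -0.0375, 0, 0, 0, -0.1, -0.075, 0, 0, 0, -0.15, -0.1125, 0, 0, 0, -0.175, -0.125, 0, 0, 0, -0.175, -0.125, 0, 0, 0, -0.175, -0.125, 0, 0]'

```text
time_s: 12.6
tool_pos: [0.499, -0.1487, 0.2739]
tool_rot: [-179.9, 0.3, -176.0]
force: [-0.8, 0.5, 0.1]
grip_width: 0.0003
grasp_force: 0.0
```

```bash
python3 - <<'E'
from h import *
a=read_camera("top")["color"][90:290,190:470];b=read_camera("scene")["color"][100:330,170:450]
h=600
cv2.imwrite("pics/f.png",np.hstack([cv2.resize(a,(400,286),interpolation=3),cv2.resize(b,(400,286),interpolation=3)]) )
cv2.imwrite("pics/f2.png",cv2.resize(b,None,fx=2.6,fy=2.6,interpolation=cv2.INTER_CUBIC))
cv2.imwrite("pics/f1.png",cv2.resize(a,None,fx=2.8,fy=2.8,interpolation=cv2.INTER_CUBIC))
E
```

```text
(no output)
```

View pics/f1.png

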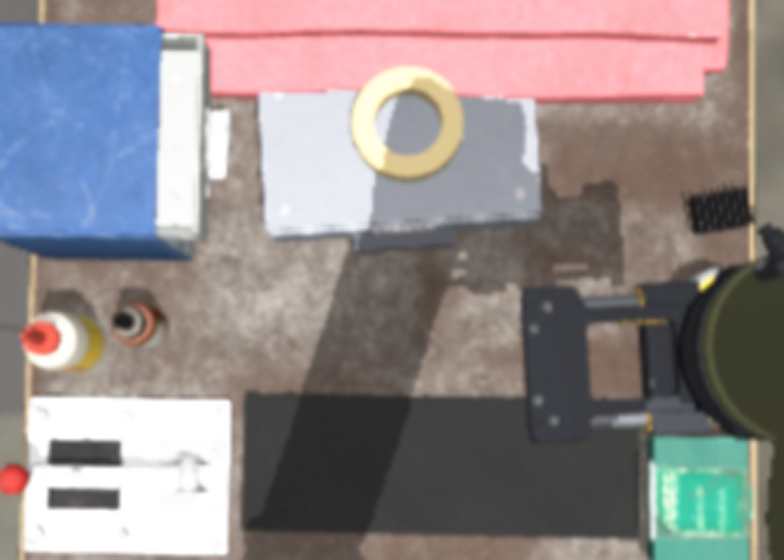

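View pics/f2.png

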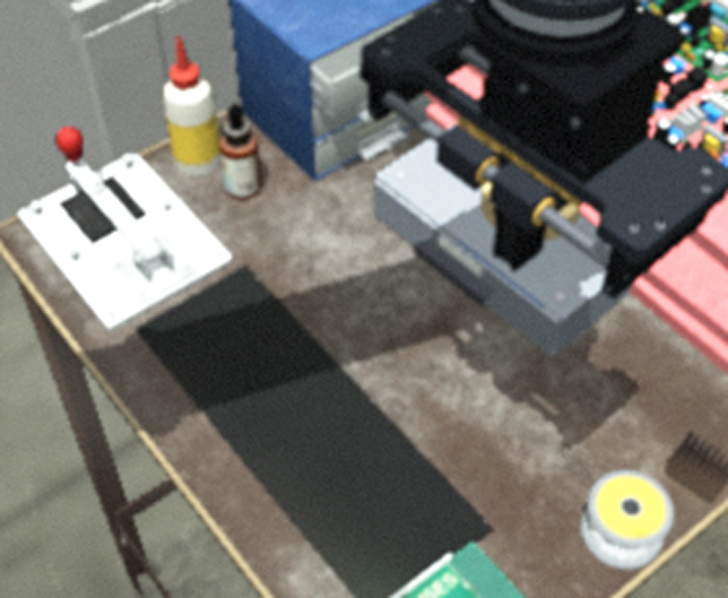

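Both views show the drawer shut flush: the panel meets the roof edge at (270–540, 220–235) in the top picture. The mat is empty, and the tape, bottles, reel and heat sink have not moved.

```bash
python3 -c "
from cell import env, workorder, read_camera
print(workorder.sign_off())"
```

```text
the job is handed in; nothing more can be done
None
```

The side cutters, which had been left out on the mat, are now in the drawer with the glue brush, the drawer is pushed fully home, the rest of the bench looks untouched, and the job is handed in (about 13 s of the 51 s used).

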